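# Shim the rocking tray dryer

## Robot

A 6-joint arm with a two-finger parallel gripper is mounted at the origin on the work surface. World frame = base frame: x ahead of the robot, y to its left, z up, the work surface at z = 0. Lengths are in m, angles in rad, forces in N, time in s.
With the tool pointing down it reaches from about 0.275 to 0.85 m from the base axis. Payload 5.2 kg.
Tool frame: the origin (TCP) lies at the very end of the fingers, on their centre line; the grasp point (between the pads) lies 19 mm behind it (ctrl.grip_depth is the distance from the TCP to the grasp point, in m); z points along the fingers, y is the line along which they close (so a half turn about z gives the same grasp; the last joint's range is limited). The gripper opens to 85 mm and grips with 20 to 120 N. Pads are 22 mm wide; open, the fingers measure 114 mm over their backs; the gripper's body (76 mm by 85 mm) begins 54 mm behind the grasp point. The pads swing forward as they close: fully open they stand 13 mm farther back than shut.
Start: joints at [1.112, 0.259, 1.535, -0, 1.348, -0.203], TCP at [0.139, 0.532, 0.231] pointing down, gripper open.
Joint ranges: [-3.14, 3.14], [-0.91, 2.08], [0.19, 2.58], [-1.22, 4.36], [0.22, 2.71], [-3.12, 3.12]. Speed limits (rad/s): [2.57, 2.57, 3.14, 3.14, 3.14, 3.14].

## Interface

Orientations are given as a rotation vector (axis times angle).
In Python, from rig import ctrl, viewer gives the robot as it stands.
- The arm moves only by the tool step_arm, never from a script. Its argument "rows" is a list of rows, each a list of 7 numbers: the turn, a rotation vector about the tool's x, y, z each as a share of 0.5 rad, from -1 to 1, then the shift along the tool's x, y, z each as a share of 0.5 m, from -1 to 1, then the opening, from 0 (shut) to 1 (fully open). A call has 1 to 12 rows; each row is the pose to reach, as a shift and turn from the pose commanded when the call began, along the tool's axes at that moment; what a row does not reach only later rows make up. A row lasts 1/10 s, in which the tool goes at most 50 mm and 8.59 degrees, less where a joint would pass 70% of its speed; a pose out of reach is approached as far as the arm can. A call with a number of a shift or a turn outside -1 to 1 is refused whole. A call with a gripper value outside its range is refused whole. The fingers move at their own pace and stop on an object; "squeeze" is the grip in N (left out, the last holds). Time passes only in rows, so rows that repeat a pose let the fingers close. It gives the time, the measured TCP pose, the force, the opening and the grip force at its end, in the units of the state.
- ctrl.state(): the state, without advancing time (a new reading comes with each control period).
- viewer.camera(name): name is "scene" or "top"; returns the picture (420x560x3 uint8, blue, green, red); there is no depth.
- viewer.calibration(name): a dict with "fx", "fy", "cx", "cy" (pixels), "origin" and "attitude" of the camera in the world. Camera axes: x right, y down, z forward; pixel columns grow to the right and rows downward; lengths in m; the calibration is good to about 2 mm. A picture is of the moment at which its call begins. calibration takes no time and is no camera call.
- ctrl.job_done(): hands the job in; it is judged then, once.
The state is a dict: "t": time; "joint_pos": joint angles; "joint_velocities": joint speeds; "joint_efforts": joint torques, N m; "tcp_pos": TCP position; "ee_rot": TCP orientation; "force": force on the tool from outside, world axes, zero at the start; "ft_torque": the same for the moment, N m; "opening": finger opening in m; "grip_force": force on a finger pad.
Only numpy, scipy, OpenCV 4.12 (cv2) and the standard library are available. Lean on these libraries where they do the work, as an engineer would, in place of code of your own. Each camera call takes 0.05 s, during which the arm holds its last target. There are 200 camera calls.

## Task

The tray dryer rocks because the rubber foot under the front (door side) end of its farther rail is worn short and hangs clear of the counter. Without gripping or lifting anything, push the wooden shim wedge, thin edge first, under that foot until it is snug and the dryer stands firm on all its feet, but do not drive it in so hard that another foot comes up or the dryer is shoved along the counter. Then press down firmly with the fingertips on the dryer's top at the corner above that foot to check that it no longer rocks, and back away, leaving the wedge in place and everything else where it was.

Things in the scene. Friction and masses are not known exactly. Their poses are not given: they have to be found in the camera images.
- dryer: Tray dryer, loose, 4 to 6 kg. Housing 280 (x) x 220 mm (y), 40 to 205 mm up, on two rails along y at x = -105 and +105 mm (30 mm wide, 20 to 40 mm up) that stick out 45 mm in front and behind. Front = +y face, towards the robot's left, with glazed door and black knob (30 mm out, 140 mm up, x = -82). Origin: under its middle, at counter level (z = 0). Far rail = +x, the one with the short foot
- foot_short: Worn 28 mm rubber foot under the far rail's front end (dryer x +105, y +140 mm). Origin: centre of its underside, 5 to 9 mm above the counter. The wedge's slope meets its outer rim first. The push is under 1 N before, and rises as the gap closes: a push of 3 to 10 N is snug. About 5 mm past first touch is right; beyond some 15 mm another foot comes up or the dryer slides. The wedge then stays by itself
- foot_rear_far: Sound rubber foot, 28 mm across and 20 mm high, under the rear end of the far rail (dryer x = +105, y = -140 mm); must keep carrying load. Origin: centre of its underside
- foot_front_near: Sound rubber foot, 28 mm across and 20 mm high, under the front end of the rail nearer the robot (dryer x = -105, y = +140 mm); must keep carrying load. Origin: centre of its underside
- top_corner (a point): Point on the flat top of the dryer's housing, 205 mm above the counter, near the corner above the short foot (40 mm in from the front and from the far side). A press of 5 to 15 N anywhere within 50 mm of it is a good check
- wedge: Loose hardwood shim wedge, 110 mm long (x), 50 wide (y), 60 to 130 g: even slope from 18 mm high at the upright butt (x -55) to 3 mm at the thin edge (x +55). Origin: centre of its underside. Lies before the short foot, thin edge towards it within 12 degrees, 40 to 90 mm short of its rim and up to 20 mm aside. Two fingertips near the ends of its butt steer it, turning it over some 30 mm of travel
- chrome_tray_a: Bystander: larger perforated chrome full-arch impression tray, 115 x 75 x 15 mm. Origin on the counter, under the middle of the arch
- chrome_tray_b: Bystander: smaller perforated chrome full-arch impression tray, 105 x 65 x 15 mm. Origin on the counter, under the middle of the arch
- yellow_tray: Bystander: yellow plastic quadrant impression tray, 115 x 60 x 15 mm. Origin on the counter, beside its trough
- petri: Bystander: covered glass petri dish, 62 mm across, 16 mm high. Origin: centre of its underside
- bite_block: Bystander: small blue silicone bite block, 36 x 22 x 19 mm. Origin: centre of its underside
- stone_cast: Bystander: plaster dental cast, 62 x 66 x 29 mm. Origin: centre of its underside
- mixing_bowl: Bystander: dark rubber mixing bowl, 116 mm across, 62 mm high. Origin: centre of its underside
Things that resemble listed ones, but are neither listed nor needed, are in the scene too. Leave any red or turquoise look-alike of the wedge alone.

How it is judged:
By the outcome, as a careful person would: the job done as asked, in the order asked, and still so for the second after the job is handed in, with the robot touching nothing.
It also fails if it takes over 58 s, if anything falls off the work surface, if the arm or the gripper's body presses on something with over 40 N, if the wrist force passes 120 N, or if a joint passes its speed limit or range.

## Working session

There is one attempt and no reset: what is moved stays moved. The work goes in short steps, Python scripts to look and compute and a tool call to move; the robot and the scene stay as the last step left them, time stands still between calls to the robot, and variables do not carry over. Pictures are saved under pics/ and viewed, at most 10 in all, crops included, and the job is handed in when it is done.

Besides the shell and the picture viewer there is one more tool, called after "Emit:" by a JSON object that holds its "op" and its "data". step_arm: Moves the arm, as the interface text tells. Its arguments: {"type":"object","properties":{"rows":{"type":"array"},"squeeze":{"type":"number"}},"required":["rows"]}

```bash
mkdir -p pics; python3 - <<'E'
from rig import ctrl, viewer
import cv2
for n in("scene","top"):
    cv2.imwrite(f"pics/{n}0.png",viewer.camera(n)); print(n,viewer.calibration(n))
print(ctrl.state())
E
```

```text
scene {'fx': 516.585610065115, 'fy': 516.585610065115, 'cx': 285.8716987217791, 'cy': 202.70815858863088, 'origin': array([1.81443274, 0.76059746, 1.22543332]), 'attitude': array([-1.20225254, -2.17105127,  1.0553428 ])}
top {'fx': 515.0200322366429, 'fy': 515.0200322366429, 'cx': 281.3937969776401, 'cy': 203.02315942176713, 'origin': array([0.34907428, 0.02824586, 1.57435257]), 'attitude': array([-2.12115259,  2.13821699, -0.15201294])}
{'t': 0.1, 'joint_pos': array([ 1.11224037e+00,  2.59326539e-01,  1.53595373e+00, -1.38407326e-05,
        1.34801310e+00, -2.02781405e-01]), 'joint_velocities': array([-1.05606982e-03, -1.60874484e-03, -2.18282407e-03,  1.35681501e-03,
        2.74394423e-04,  7.67452247e-05]), 'joint_efforts': array([ 3.50280192e-03, -4.46967208e+01, -2.91247344e+01, -3.93664213e-04,
        6.23633547e-03, -3.73626744e-05]), 'tcp_pos': array([0.13890763, 0.53168576, 0.23053546]), 'ee_rot': array([-4.00601743e-01, -3.11540162e+00,  2.53320637e-03]), 'force': array([-0.39100035,  1.0946261 , -0.79337476]), 'ft_torque': array([ 0.00467504, -0.03887545,  0.04494334]), 'grip_force': 0.0, 'opening': 0.08528959776220398}
```

View pics/scene0.png

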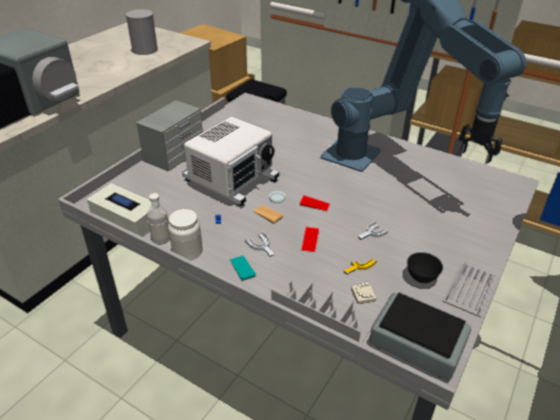

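View pics/top0.png

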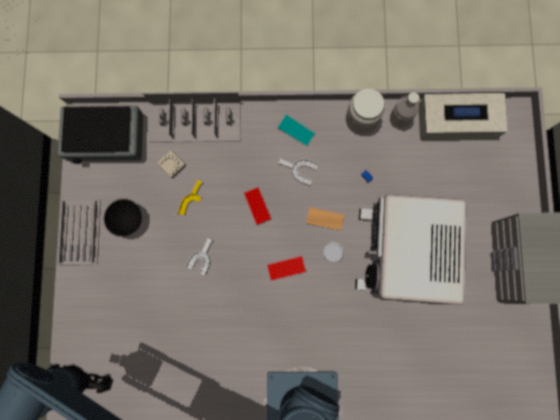

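The scene picture shows the orange wedge at about (267,214), in front of the dryer's far rail at (239,200). The top picture shows the wedge at (325,218), and the far rail end at (366,214). The red blocks, the turquoise block and the petri dish at (333,252) must stay put.

```bash
cat > h.py <<'E'
import numpy as np, cv2
from scipy.spatial.transform import Rotation as R
from rig import ctrl, viewer
def ray(n,uv,z):
    c=viewer.calibration(n); d=R.from_rotvec(c["attitude"]).apply([(uv[0]-c["cx"])/c["fx"],(uv[1]-c["cy"])/c["fy"],1])
    o=c["origin"]; return o+d*(z-o[2])/d[2]
def wedge_px(im):
    h=cv2.cvtColor(im,cv2.COLOR_BGR2HSV); m=cv2.inRange(h,(8,90,120),(20,255,255))
    return m
def blobs(m,amin=60):
    cs,_=cv2.findContours(m,cv2.RETR_EXTERNAL,cv2.CHAIN_APPROX_NONE)
    return [c for c in cs if cv2.contourArea(c)>amin]
E
python3 - <<'E'
from h import *
t=cv2.imread("pics/top0.png"); s=cv2.imread("pics/scene0.png")
for n,im in(("top",t),("scene",s)):
    for c in blobs(wedge_px(im)):
        r=cv2.minAreaRect(c)
        if n=="scene" and not 180<r[0][1]<240: continue
        print(n,r); print([ray(n,p,.01).round(3).tolist() for p in cv2.boxPoints(r)])
# white rails in top
h=cv2.cvtColor(t,cv2.COLOR_BGR2HSV); m=cv2.inRange(h,(0,0,185),(180,50,255))
m[:, :350]=0; m[:,372:]=0
for c in blobs(m,20):
    r=cv2.minAreaRect(c); print("rail",r); print([ray("top",p,.04).round(3).tolist() for p in cv2.boxPoints(r)])
a=cv2.resize(t[185:305,295:475],None,fx=4.4,fy=4.4,interpolation=2)[:, :790]
cv2.imwrite("pics/topc.png",a[:595])
cv2.imwrite("pics/scc.png",cv2.resize(s[160:240,190:300],None,fx=7,fy=7,interpolation=2))
E
```

```text
top ((324.79510498046875, 218.45608520507812), (35.96916198730469, 16.622642517089844), 12.094757080078125)
[[0.54, -0.018, 0.01], [0.59, -0.029, 0.01], [0.566, -0.136, 0.01], [0.516, -0.124, 0.01]]
scene ((541.1500244140625, 225.5500030517578), (38.57978820800781, 2.8460493087768555), 18.434946060180664)
[[0.084, 0.749, 0.01], [0.065, 0.748, 0.01], [0.066, 0.877, 0.01], [0.084, 0.876, 0.01]]
scene ((267.9853210449219, 212.69119262695312), (26.753780364990234, 11.833403587341309), 30.963756561279297)
[[0.575, -0.126, 0.01], [0.51, -0.142, 0.01], [0.534, -0.023, 0.01], [0.596, -0.01, 0.01]]
rail ((363.0, 102.5), (25.0, 16.0), 90.0)
[[0.952, -0.177, 0.04], [0.952, -0.227, 0.04], [0.87, -0.224, 0.04], [0.871, -0.175, 0.04]]
```

View pics/topc.png

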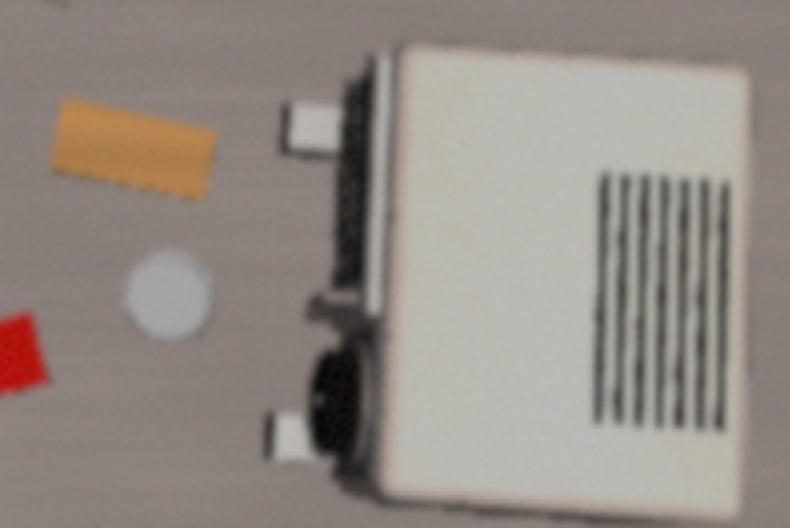

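View pics/scc.png

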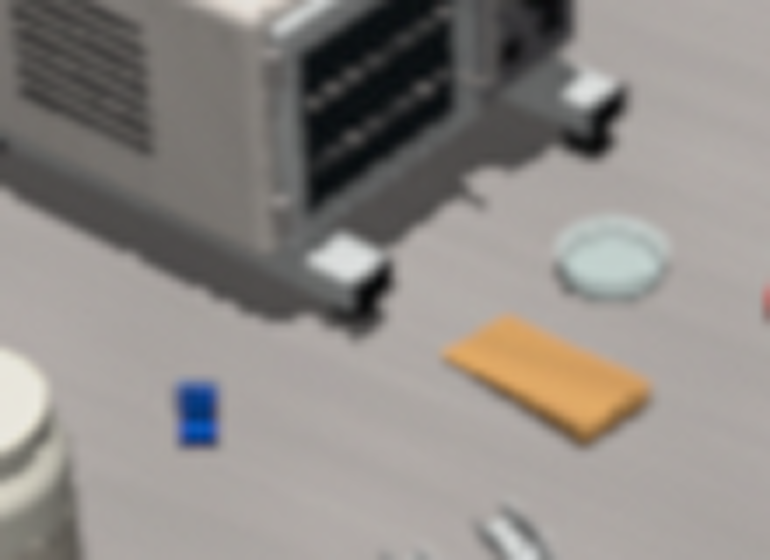

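The top crop shows the wedge's butt corners at (66,98) and (52,170) and its thin corners at (217,130) and (205,200). The far rail's front edge is centred at (288,127) and the near rail's at (273,436). The scene crop confirms that the thick butt faces away from the dryer.

```bash
cat >> h.py <<'E'
def dryer(far,near):
    F=ray("top",far,.04);N=ray("top",near,.04); ex=(F-N)[:2]; L=np.linalg.norm(ex); ex/=L; ey=np.array([-ex[1],ex[0]])
    foot=F[:2]-ey*.015
    return F,N,L,ex,ey,foot
E
python3 - <<'E'
from h import *
px=lambda x,y:((x+.5)/4.4-.5+295,(y+.5)/4.4-.5+185)
F,N,L,ex,ey,foot=dryer(px(288,127.5),px(273,436.5))
print("rails",F,N,L,"(0.21) ex",ex,"ey",ey,"foot",foot,"topcorner",foot-ey*.07-ex*.005)
b1,b2,t1,t2=[ray("top",px(*p),z)[:2] for p,z in(((66,98),.018),((52,170),.018),((217,130),.003),((205,200),.003))]
print(b1,b2,t1,t2,np.linalg.norm(b1-b2),np.linalg.norm(t1-b1))
B=(b1+b2)/2;T=(t1+t2)/2;d=(T-B)/np.linalg.norm(T-B)
print("butt",B,"tip",T,"dir",d)
for n,P in(("T",T),("B",B)):
    q=P-foot; print(n,"dryer frame rel foot",q@ex,q@ey)
print("wedge yaw vs -ey deg",np.degrees(np.arctan2(d@ex,-d@ey)))
s=ctrl.state(); print(R.from_rotvec(s["ee_rot"]).as_matrix().round(3))
# scene check
c=lambda x,y:((x+.5)/7-.5+190,(y+.5)/7-.5+160)
print("scene butt near/far top",ray("scene",c(650,388),.018),ray("scene",c(585,432),.018),"tip",ray("scene",c(443,353),.003),ray("scene",c(510,315),.003))
print("rail far front top corners",ray("scene",c(350,290),.04),ray("scene",c(388,262),.04))
E
```

```text
rails [ 0.56292048 -0.18096467  0.04      ] [ 0.35489397 -0.16456256  0.04      ] 0.20867213288368364 (0.21) ex [ 0.99690605 -0.07860229] ey [0.07860229 0.99690605] foot [ 0.56174144 -0.19591826] topcorner [ 0.55125475 -0.26530867]
[ 0.58806251 -0.03088811] [ 0.53783474 -0.02045684] [ 0.56676583 -0.13649463] [ 0.51773223 -0.12690014] 0.05129951145326423 0.10773246854386181
butt [ 0.56294862 -0.02567247] tip [ 0.54224903 -0.13169738] dir [-0.19161565 -0.98147004]
T dryer frame rel foot -0.02448001429600921 0.06249003143650318
B dryer frame rel foot -0.01217826333351467 0.16981393991835983
wedge yaw vs -ey deg -6.538857211456374
[[-0.967  0.253 -0.001]
 [ 0.253  0.967 -0.002]
 [ 0.    -0.002 -1.   ]]
scene butt near/far top [ 0.54496374 -0.01612232  0.018     ] [ 0.59416632 -0.02540265  0.018     ] tip [ 0.56422494 -0.13621477  0.003     ] [ 0.51669849 -0.12427896  0.003     ]
rail far front top corners [ 0.58420295 -0.18192946  0.04      ] [ 0.55276207 -0.1791912   0.04      ]
```

```bash
cat >> h.py <<'E'
FOOT=np.array([.563,-.196]); EX=np.array([.9969,-.0786]); EY=np.array([.0786,.9969])
def D(a,b): return FOOT+a*EX+b*EY          # dryer-aligned frame about the foot -> world
def rel(P): q=np.asarray(P)[:2]-FOOT; return q@EX,q@EY
def plan(xy,z,yaw):
    "shares for a row; yaw = angle of tool y in deg, tool straight down"
    s=ctrl.state(); M=R.from_rotvec(s["ee_rot"]).as_matrix()
    y=np.array([np.cos(np.radians(yaw)),np.sin(np.radians(yaw)),0]); zz=np.array([0,0,-1.]); G=np.c_[np.cross(y,zz),y,zz]
    sh=M.T@(np.r_[xy,z]-s["tcp_pos"])/.5; tn=R.from_matrix(M.T@G).as_rotvec()/.5
    print("turn",tn.round(3),"shift",sh.round(4),"m",np.linalg.norm(sh)/2)
E
python3 - <<'E'
from h import *
px=lambda x,y:((x+.5)/4.4-.5+295,(y+.5)/4.4-.5+185)
P=ray("top",px(168,296),.014); print("petri",P,rel(P))
plan(D(-.068,.122),.1,85.5)
E
```

```text
petri [ 0.45064685 -0.09883436  0.014     ] (np.float64(-0.11964207207820227), np.float64(0.08803347177626504))
turn [-0.003 -0.001 -0.354] shift [-1.012  -0.9768  0.2624] m 0.71538817614375
```

Emit:
{"op": "step_arm", "data": {"rows": [[0, 0, -0.18, -0.5, -0.49, 0, 0.45], [0, 0, -0.35, -0.5, -0.49, 0, 0.45], [0, 0, -0.35, -0.5, -0.49, 0, 0.45], [0, 0, -0.35, -0.5, -0.49, 0.1, 0.45], [0, 0, -0.35, -0.5, -0.49, 0.1, 0.45], [0, 0, -0.35, -0.5, -0.49, 0.1, 0.45], [0, 0, -0.35, -0.5, -0.49, 0.1, 0.45], [0, 0, -0.35, -0.5, -0.49, 0.1, 0.45], [0, 0, -0.35, -0.5, -0.49, 0.1, 0.45]]}}

```text
t: 1.0
tcp_pos: [0.3193, 0.2306, 0.1808]
ee_rot: [-0.134, -3.137, 0.001]
force: [-0.5, -0.5, -0.3]
opening: 0.0385
grip_force: 0.0
```

```bash
python3 - <<'E'
from h import *
plan(D(-.066,.122),.06,85.5)
E
```

```text
turn [-0.001 -0.003 -0.013] shift [-0.4249 -0.5653  0.2414] m 0.3736289537088719
```

Emit:
{"op": "step_arm", "data": {"rows": [[0, 0, -0.01, -0.425, -0.565, 0.1, 0.45], [0, 0, -0.01, -0.425, -0.565, 0.1, 0.45], [0, 0, -0.01, -0.425, -0.565, 0.1, 0.45], [0, 0, -0.01, -0.425, -0.565, 0.1, 0.45], [0, 0, -0.01, -0.425, -0.565, 0.1, 0.45], [0, 0, -0.01, -0.425, -0.565, 0.1, 0.45], [0, 0, -0.01, -0.425, -0.565, 0.1, 0.45], [0, 0, -0.01, -0.425, -0.565, 0.15, 0.45], [0, 0, -0.01, -0.425, -0.565, 0.2, 0.45], [0, 0, -0.01, -0.425, -0.565, 0.24, 0.45], [0, 0, -0.01, -0.425, -0.565, 0.24, 0.45], [0, 0, -0.01, -0.425, -0.565, 0.24, 0.45]]}}

```text
t: 2.2
tcp_pos: [0.5084, -0.0653, 0.0616]
ee_rot: [-0.116, -3.139, -0.001]
force: [-1.4, 0.2, 0.4]
opening: 0.0384
grip_force: 0.0
```

```bash
python3 - <<'E'
from h import *
plan(D(-.066,.122),.006,85.5)
s=viewer.camera("scene");t=viewer.camera("top")
a=cv2.resize(s[130:250,190:330],None,fx=4,fy=4,interpolation=2)
b=cv2.resize(t[185:305,295:355],None,fx=4,fy=4,interpolation=2)
cv2.imwrite("pics/c1.png",np.hstack([a,b]))
E
```

```text
turn [ 0.001 -0.001  0.01 ] shift [ 0.0026 -0.008   0.1111] m 0.05571692061550179
```

View pics/c1.png

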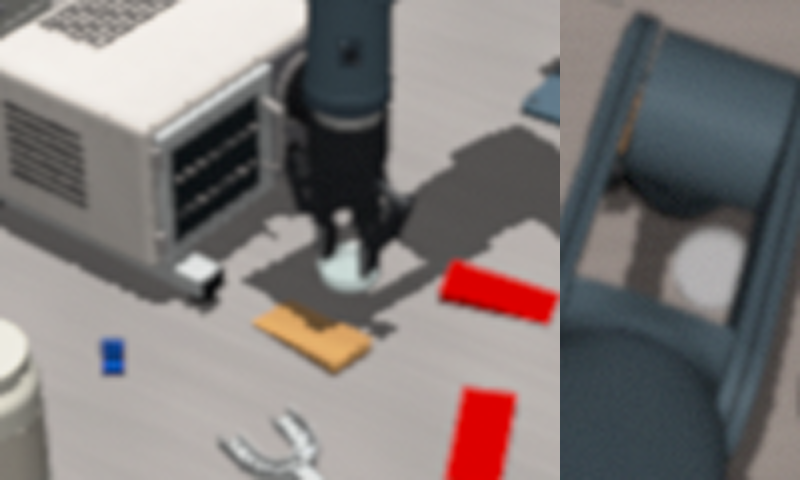

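The fingertips at about (330,245) and (370,270) hang between the wedge and the petri dish, as planned. The dryer and the knob are clear, so I'll lower them.

Emit:
{"op": "step_arm", "data": {"rows": [[0, 0, 0, 0, -0.006, 0.05, 0.45], [0, 0, 0, 0, -0.006, 0.09, 0.45], [0, 0, 0, 0, -0.006, 0.105, 0.45], [0, 0, 0, 0, -0.006, 0.111, 0.45], [0, 0, 0, 0, -0.006, 0.115, 0.45], [0, 0, 0, 0, -0.006, 0.115, 0.45]]}}

```text
t: 2.9
tcp_pos: [0.5085, -0.07, 0.0046]
ee_rot: [0.119, 3.138, -0.001]
force: [-0.8, -0.0, -0.4]
opening: 0.0382
grip_force: 0.0
```

```bash
python3 - <<'E'
from h import *
print(rel(ctrl.state()["tcp_pos"]))
plan(D(-.036,.122),.004,85.5)
E
```

```text
(np.float64(-0.06427285333279288), np.float64(0.12128976616754245))
turn [-0.001  0.003  0.006] shift [-0.0565  0.0012  0.0012] m 0.028288176680191096
```

Emit:
{"op": "step_arm", "data": {"rows": [[0, 0, 0, -0.006, 0, 0, 0.45], [0, 0, 0.006, -0.012, 0, 0, 0.45], [0, 0, 0.006, -0.017, 0, 0, 0.45], [0, 0, 0.006, -0.022, 0, 0, 0.45], [0, 0, 0.006, -0.027, 0, 0, 0.45], [0, 0, 0.006, -0.032, 0, 0, 0.45], [0, 0, 0.006, -0.037, 0, 0, 0.45], [0, 0, 0.006, -0.042, 0, 0, 0.45], [0, 0, 0.006, -0.046, 0, 0, 0.45], [0, 0, 0.006, -0.05, 0, 0, 0.45], [0, 0, 0.006, -0.05, 0, 0, 0.45]]}}

```text
t: 4.0
tcp_pos: [0.5331, -0.0717, 0.0039]
ee_rot: [0.124, 3.139, 0.0]
force: [-3.2, 0.0, 3.3]
opening: 0.0384
grip_force: 2.3
```

```bash
python3 - <<'E'
from h import *
s=viewer.camera("scene"); st=ctrl.state(); print(rel(st["tcp_pos"]),st["force"])
plan(D(-.036,.122),.004,85.5)
cv2.imwrite("pics/c2.png",cv2.resize(s[170:240,220:300],None,fx=8,fy=8,interpolation=2))
E
```

```text
(np.float64(-0.03952241029552367), np.float64(0.12152661570045924)) [-1.50571539  0.54868981  3.14925396]
turn [ 0.     0.001 -0.001] shift [-0.007   0.0009 -0.0002] m 0.003556248911214071
```

View pics/c2.png

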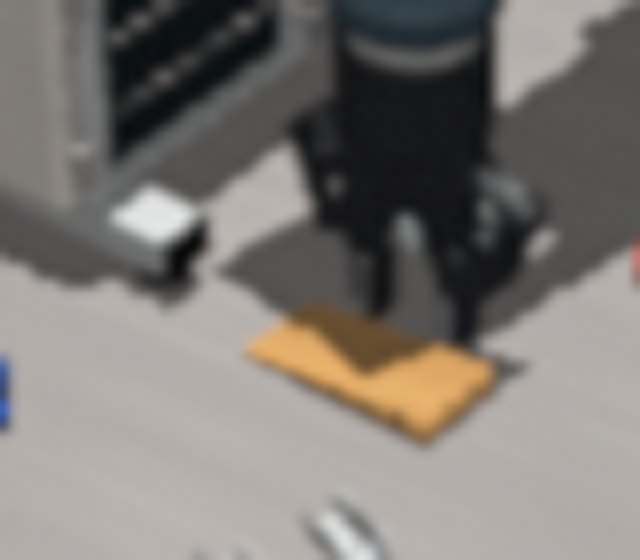

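The wedge moved with the fingers. Its tip corners are at (245,350) and (318,303), and its butt corners at (428,433) and (498,372) in the crop.

```bash
python3 - <<'E'
from h import *
c=lambda x,y:((x+.5)/8-.5+220,(y+.5)/8-.5+170)
for p,z in(((245,350),.003),((318,303),.003),((428,433),.018),((498,372),.018)): print(rel(ray("scene",c(*p),z)))
# rail far front corners
for p in((165,248),(205,220)): print("rail",rel(ray("scene",c(*p),.04)))
E
```

```text
(np.float64(0.01815396211673977), np.float64(0.06432201510058032))
(np.float64(-0.030589811929722346), np.float64(0.0694114902889017))
(np.float64(0.028680966747198784), np.float64(0.1805364799812636))
(np.float64(-0.025725795484436792), np.float64(0.17979129516440506))
rail (np.float64(0.016560455678209574), np.float64(0.015788298649031487))
rail (np.float64(-0.011654597240393307), np.float64(0.016770459563515614))
```

Emit:
{"op": "step_arm", "data": {"rows": [[0, 0, -0.02, -0.004, 0, 0, 0.45], [0, 0, -0.04, -0.008, 0, 0, 0.45], [0, 0, -0.04, -0.01, 0, 0, 0.45], [0, 0, -0.04, -0.01, 0, 0, 0.45], [0, 0, 0, 0, 0, 0, 0.45], [0, 0, 0, 0.03, 0, 0, 0.45], [0, 0, 0, 0.05, 0, -0.05, 0.45], [0, 0, 0, 0.05, 0, -0.15, 0.45], [0, 0, 0, 0.05, 0, -0.22, 0.45], [0, 0, 0, 0.05, 0, -0.22, 0.45]]}}

```text
t: 5.05
tcp_pos: [0.5115, -0.071, 0.1188]
ee_rot: [0.125, 3.128, -0.005]
force: [2.4, -0.9, -0.0]
opening: 0.0387
grip_force: 0.0
```

```bash
python3 - <<'E'
from h import *
plan(D(.002,.225),.114,-4.5)
E
```

```text
turn [0.013 0.021 3.139] shift [-0.1261  0.2089  0.0103] m 0.1221357739538873
```

Emit:
{"op": "step_arm", "data": {"rows": [[0, 0, 0.2, 0, 0.1, 0, 0.35], [0, 0, 0.4, -0.06, 0.2, 0, 0.35], [0, 0, 0.7, -0.126, 0.209, 0, 0.35], [0, 0, 1, -0.126, 0.209, 0, 0.35], [0.01, 0.02, 1, -0.126, 0.209, 0, 0.35], [0.01, 0.02, 1, -0.126, 0.209, 0, 0.35]]}}

```text
t: 5.65
tcp_pos: [0.5781, 0.0295, 0.1127]
ee_rot: [-0.888, -3.001, 0.008]
force: [0.3, 0.7, 0.2]
opening: 0.0297
grip_force: 0.0
```

Emit:
{"op": "step_arm", "data": {"rows": [[0, 0, 0.3, 0, 0, 0, 0.35], [0, 0, 0.6, 0, 0, 0, 0.35], [0, 0, 0.9, 0, 0, 0, 0.35], [0, 0, 1, 0, 0, 0, 0.35]]}}

```text
t: 6.05
tcp_pos: [0.578, 0.0288, 0.1135]
ee_rot: [-1.612, -2.686, 0.011]
force: [0.9, -0.7, -0.1]
opening: 0.0297
grip_force: 0.0
```

Emit:
{"op": "step_arm", "data": {"rows": [[0, 0, 0.3, 0, 0, 0, 0.35], [0, 0, 0.6, 0, 0, 0, 0.35], [0, 0, 0.9, 0, 0, 0, 0.35], [0, 0, 1, 0, 0, 0, 0.35], [0, 0, 1, 0, 0, 0, 0.35]]}}

```text
t: 6.55
tcp_pos: [0.5781, 0.0289, 0.1136]
ee_rot: [-2.224, -2.209, 0.014]
force: [0.7, -0.9, 0.1]
opening: 0.0299
grip_force: 0.0
```

```bash
python3 - <<'E'
from h import *
plan(D(.002,.225),.05,-4.5)
s=viewer.camera("scene")
cv2.imwrite("pics/c3.png",cv2.resize(s[160:240,210:310],None,fx=7,fy=7,interpolation=2))
E
```

```text
turn [-0.023  0.004  0.144] shift [-0.0012  0.0107  0.1271] m 0.06377264335075915
```

View pics/c3.png

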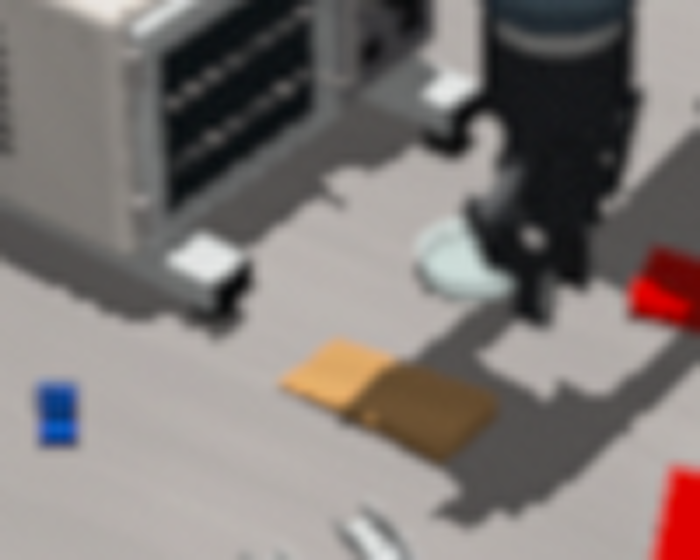

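The wedge now points at the far foot, with tip corners at (279,382) and (338,338) and butt corners at (443,460) and (498,403). Nothing else has moved.

```bash
python3 - <<'E'
from h import *
c=lambda x,y:((x+.5)/7-.5+210,(y+.5)/7-.5+160)
for p,z in(((279,382),.003),((338,338),.003),((443,460),.018),((498,403),.018)): print(np.round(rel(ray("scene",c(*p),z)),4))
for p in((205,294),(246,268)): print("rail",np.round(rel(ray("scene",c(*p),.04)),4))
E
```

```text
[0.0237 0.0652]
[-0.0252  0.0666]
[0.0363 0.1854]
[-0.0182  0.1803]
rail [0.0243 0.0158]
rail [-0.0067  0.0185]
```

Emit:
{"op": "step_arm", "data": {"rows": [[-0.02, 0, 0.144, 0, 0.011, 0.05, 0.22], [-0.02, 0, 0.144, 0, 0.011, 0.127, 0.22], [-0.02, 0, 0.144, 0, 0.011, 0.18, 0.22], [-0.02, 0, 0.144, 0, 0.011, 0.21, 0.22], [-0.02, 0, 0.144, 0, 0.011, 0.218, 0.22], [-0.02, 0, 0.144, 0, 0.011, 0.218, 0.22]]}}

```text
t: 7.2
tcp_pos: [0.5827, 0.0291, 0.0044]
ee_rot: [-2.307, -2.132, 0.004]
force: [1.0, 0.1, -0.7]
opening: 0.0184
grip_force: 0.0
```

```bash
python3 - <<'E'
from h import *
s=ctrl.state(); print(np.round(rel(s["tcp_pos"]),4),s["tcp_pos"],s["force"])
plan(D(.002,.18),.005,-4.5)
E
```

```text
[0.0019 0.2259] [0.58267797 0.02907006 0.00435857] [ 0.95203639  0.07562839 -0.6533055 ]
turn [-0.004  0.004 -0.   ] shift [-0.0918  0.0001 -0.0011] m 0.04592608957857192
```

Emit:
{"op": "step_arm", "data": {"rows": [[0, 0, 0, -0.03, 0, 0, 0.22], [0, 0, 0, -0.06, 0, 0, 0.22], [0, 0, 0, -0.075, 0, 0, 0.22], [0, 0, 0, -0.085, 0, 0, 0.22], [0, 0, 0, -0.095, 0, 0, 0.22], [0, 0, 0, -0.105, 0, 0, 0.22], [0, 0, 0, -0.115, 0, 0, 0.22], [0, 0, 0, -0.125, 0, 0, 0.22], [0, 0, 0, -0.135, 0, 0, 0.22], [0, 0, 0, -0.145, 0, 0, 0.22], [0, 0, 0, -0.15, 0, 0, 0.22], [0, 0, 0, -0.15, 0, 0, 0.22]]}}

```text
t: 8.4
tcp_pos: [0.5771, -0.0461, 0.0048]
ee_rot: [2.308, 2.13, -0.004]
force: [0.5, -0.6, 0.0]
opening: 0.0186
grip_force: 0.0
```

```bash
python3 - <<'E'
from h import *
s=viewer.camera("scene"); st=ctrl.state(); print(np.round(rel(st["tcp_pos"]),4),st["tcp_pos"],st["force"])
cv2.imwrite("pics/c4.png",cv2.resize(s[165:235,215:295],None,fx=8,fy=8,interpolation=2))
E
```

```text
[0.0022 0.1507] [ 0.57704814 -0.04595273  0.00478805] [ 0.17667744  0.76638464 -0.1982539 ]
```

View pics/c4.png

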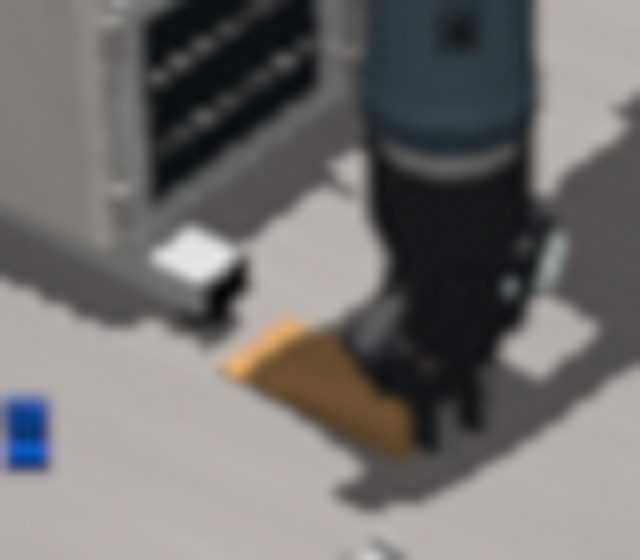

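The wedge slides well. Its tip corners are at (221,367) and (288,319), and the rail's front top corners are at about (201,283) and (243,257).

```bash
python3 - <<'E'
from h import *
c=lambda x,y:((x+.5)/8-.5+215,(y+.5)/8-.5+165)
for p,z in(((221,367),.003),((288,319),.003),((201,283),.04),((243,257),.04),((408,460),0)): print(np.round(rel(ray("scene",c(*p),z)),4))
E
```

```text
[0.023  0.0292]
[-0.0249  0.031 ]
[0.0147 0.0118]
[-0.0129  0.0145]
[0.0209 0.1398]
```

Emit:
{"op": "step_arm", "data": {"rows": [[0, 0, 0, -0.01, 0, 0, 0.22], [0, 0, 0, -0.02, 0, 0, 0.22], [0, 0, 0, -0.03, 0, 0, 0.22], [0, 0, 0, -0.04, 0, 0, 0.22], [0, 0, 0, -0.05, 0, 0, 0.22], [0, 0, 0, -0.056, 0, 0, 0.22], [0, 0, 0, -0.06, 0, 0, 0.22], [0, 0, 0, -0.06, 0, 0, 0.22]]}}

```text
t: 9.25
tcp_pos: [0.5748, -0.0759, 0.005]
ee_rot: [2.308, 2.13, -0.003]
force: [-0.4, -1.1, -0.2]
opening: 0.0185
grip_force: 0.0
```

Emit:
{"op": "step_arm", "data": {"rows": [[0, 0, 0, -0.002, 0, 0, 0.22], [0, 0, 0, -0.004, 0, 0, 0.22], [0, 0, 0, -0.006, 0, 0, 0.22], [0, 0, 0, -0.008, 0, 0, 0.22]]}}

```text
t: 9.65
tcp_pos: [0.5744, -0.0794, 0.005]
ee_rot: [2.308, 2.131, -0.003]
force: [0.4, 0.6, 0.7]
opening: 0.0187
grip_force: 0.5
```

Emit:
{"op": "step_arm", "data": {"rows": [[0, 0, 0, -0.002, 0, 0, 0.22], [0, 0, 0, -0.004, 0, 0, 0.22], [0, 0, 0, -0.006, 0, 0, 0.22], [0, 0, 0, -0.008, 0, 0, 0.22]]}}

```text
t: 10.05
tcp_pos: [0.5741, -0.0835, 0.005]
ee_rot: [2.308, 2.13, -0.003]
force: [-0.3, 1.6, 0.9]
opening: 0.0191
grip_force: 0.6
```

Emit:
{"op": "step_arm", "data": {"rows": [[0, 0, 0, -0.002, 0, 0, 0.22], [0, 0, 0, -0.004, 0, 0, 0.22], [0, 0, 0, -0.006, 0, 0, 0.22]]}}

```text
t: 10.35
tcp_pos: [0.5739, -0.0865, 0.005]
ee_rot: [2.308, 2.13, -0.003]
force: [0.3, 0.7, 1.7]
opening: 0.0188
grip_force: 0.6
```

Emit:
{"op": "step_arm", "data": {"rows": [[0, 0, 0, -0.002, 0, 0, 0.22], [0, 0, 0, -0.004, 0, 0, 0.22]]}}

```text
t: 10.55
tcp_pos: [0.5737, -0.0885, 0.005]
ee_rot: [2.308, 2.13, -0.003]
force: [0.0, 1.5, 1.0]
opening: 0.0191
grip_force: 0.7
```

Emit:
{"op": "step_arm", "data": {"rows": [[0, 0, 0, -0.002, 0, 0, 0.22], [0, 0, 0, -0.004, 0, 0, 0.22]]}}

```text
t: 10.75
tcp_pos: [0.5735, -0.0905, 0.005]
ee_rot: [2.308, 2.13, -0.003]
force: [0.3, 2.0, 1.6]
opening: 0.0186
grip_force: 0.7
```

Emit:
{"op": "step_arm", "data": {"rows": [[0, 0, 0, -0.002, 0, 0, 0.22], [0, 0, 0, -0.004, 0, 0, 0.22]]}}

```text
t: 10.95
tcp_pos: [0.5734, -0.0925, 0.005]
ee_rot: [2.308, 2.13, -0.003]
force: [0.5, 1.6, 1.5]
opening: 0.0187
grip_force: 0.7
```

Emit:
{"op": "step_arm", "data": {"rows": [[0, 0, 0, -0.002, 0, 0, 0.22], [0, 0, 0, -0.004, 0, 0, 0.22]]}}

```text
t: 11.15
tcp_pos: [0.5732, -0.0945, 0.005]
ee_rot: [2.308, 2.13, -0.003]
force: [-0.2, 1.4, -0.1]
opening: 0.0187
grip_force: 0.7
```

Emit:
{"op": "step_arm", "data": {"rows": [[0, 0, 0, -0.002, 0, 0, 0.22], [0, 0, 0, -0.004, 0, 0, 0.22]]}}

```text
t: 11.35
tcp_pos: [0.5731, -0.0965, 0.0051]
ee_rot: [2.308, 2.13, -0.003]
force: [-0.0, 1.4, 0.9]
opening: 0.0187
grip_force: 0.7
```

Emit:
{"op": "step_arm", "data": {"rows": [[0, 0, 0, -0.002, 0, 0, 0.22], [0, 0, 0, -0.004, 0, 0, 0.22]]}}

```text
t: 11.55
tcp_pos: [0.5729, -0.0985, 0.005]
ee_rot: [2.308, 2.13, -0.003]
force: [0.3, 1.7, 1.2]
opening: 0.0187
grip_force: 0.7
```

Emit:
{"op": "step_arm", "data": {"rows": [[0, 0, 0, -0.002, 0, 0, 0.22], [0, 0, 0, -0.004, 0, 0, 0.22]]}}

```text
t: 11.75
tcp_pos: [0.5727, -0.1004, 0.005]
ee_rot: [2.308, 2.13, -0.003]
force: [0.1, 2.8, 0.9]
opening: 0.0189
grip_force: 1.4
```

Emit:
{"op": "step_arm", "data": {"rows": [[0, 0, 0, -0.002, 0, 0, 0.22], [0, 0, 0, -0.004, 0, 0, 0.22]]}}

```text
t: 11.95
tcp_pos: [0.5726, -0.1015, 0.005]
ee_rot: [-2.309, -2.13, 0.002]
force: [1.7, 7.5, 1.9]
opening: 0.019
grip_force: 3.8
```

Emit:
{"op": "step_arm", "data": {"rows": [[0, 0, 0, 0, 0, 0, 0.22], [0, 0, 0, 0, 0, 0, 0.22]]}}

```text
t: 12.15
tcp_pos: [0.5725, -0.1015, 0.005]
ee_rot: [-2.308, -2.131, 0.002]
force: [1.2, 5.2, 2.1]
opening: 0.0186
grip_force: 2.7
```

```bash
python3 - <<'E'
from h import *
s=viewer.camera("scene"); st=ctrl.state(); print(np.round(rel(st["tcp_pos"]),4),st["tcp_pos"],st["force"])
cv2.imwrite("pics/c5.png",cv2.resize(s[165:235,215:295],None,fx=8,fy=8,interpolation=2))
a=cv2.imread("pics/scene0.png")
# dryer shift check on housing roof/side
p0=cv2.cvtColor(a[120:200,170:235],6).astype(np.float32);p1=cv2.cvtColor(s[120:200,170:235],6).astype(np.float32)
print(cv2.phaseCorrelate(p0,p1))
E
```

```text
[0.0021 0.0949] [ 0.57252876 -0.10152624  0.00503681] [1.04058909 5.79669906 1.36591442]
((-0.0065879160096926626, 0.01637352969829209), 1.003145203491052)
```

View pics/c5.png

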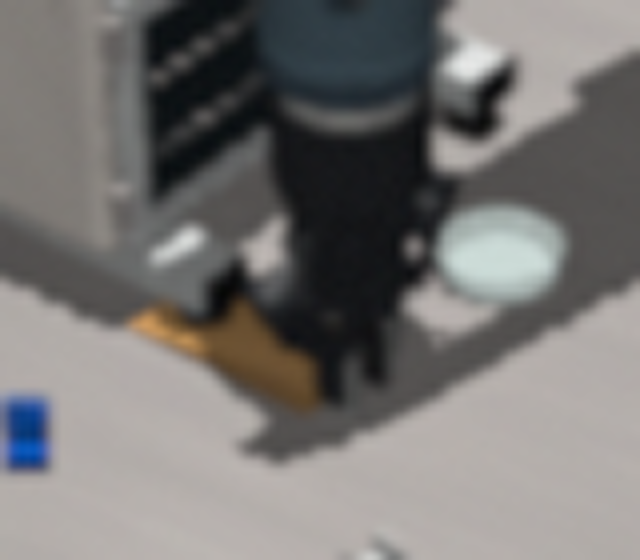

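The wedge is now under the foot at crop (215,300), with a push of about 5 N. The dryer hasn't moved in the image. I'll push slightly further.

Emit:
{"op": "step_arm", "data": {"rows": [[0, 0, 0, -0.001, 0, 0, 0.22], [0, 0, 0, -0.002, 0, 0, 0.22], [0, 0, 0, -0.002, 0, 0, 0.22]]}}

```text
t: 12.5
tcp_pos: [0.5725, -0.1018, 0.005]
ee_rot: [-2.308, -2.13, 0.001]
force: [1.3, 7.5, 1.9]
opening: 0.0186
grip_force: 4.1
```

Emit:
{"op": "step_arm", "data": {"rows": [[0, 0, 0, -0.001, 0, 0, 0.22], [0, 0, 0, -0.002, 0, 0, 0.22], [0, 0, 0, -0.002, 0, 0, 0.22]]}}

```text
t: 12.8
tcp_pos: [0.5724, -0.1022, 0.005]
ee_rot: [-2.308, -2.129, 0.0]
force: [2.0, 9.7, 2.5]
opening: 0.0185
grip_force: 5.2
```

Emit:
{"op": "step_arm", "data": {"rows": [[0, 0, 0, 0.01, 0, 0, 0.22], [0, 0, 0, 0.05, 0, 0, 0.22], [0, 0, 0, 0.1, 0, -0.02, 0.22], [0, 0, 0, 0.1, 0, -0.12, 0.22], [0, 0, 0, 0.1, 0, -0.22, 0.22], [0, 0, 0, 0.1, 0, -0.32, 0], [0, 0, 0, 0.1, 0, -0.42, 0], [0, 0, 0, 0.1, 0, -0.5, 0], [0, 0, 0, 0.1, 0, -0.54, 0], [0, 0, 0, 0.1, 0, -0.54, 0]]}}

```text
t: 13.8
tcp_pos: [0.5784, -0.055, 0.279]
ee_rot: [2.303, 2.125, 0.002]
force: [0.2, -1.3, -1.3]
opening: 0.0001
grip_force: 0.0
```

```bash
python3 - <<'E'
from h import *
s=viewer.camera("scene"); print(ctrl.state()["tcp_pos"])
plan(D(-.005,-.07),.235,-4.5)
cv2.imwrite("pics/c6.png",cv2.resize(s[165:235,215:295],None,fx=8,fy=8,interpolation=2))
E
```

```text
[ 0.57727682 -0.05465345  0.2762775 ]
turn [ 0.005  0.007 -0.004] shift [-0.4238 -0.0158  0.084 ] m 0.21616416451287593
```

View pics/c6.png

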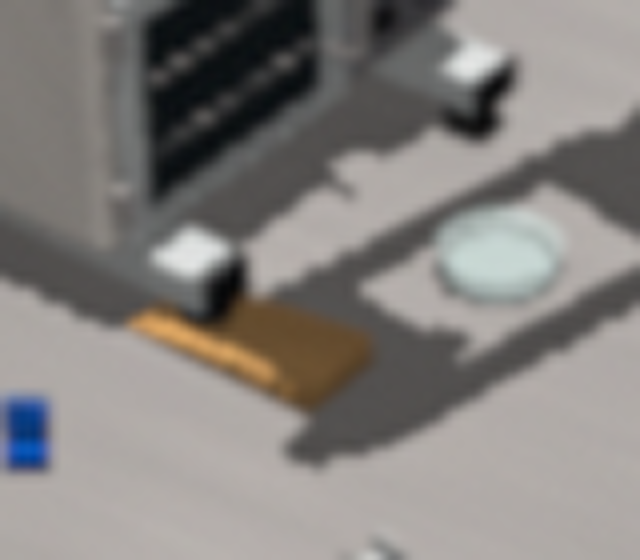

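The wedge sits square under the rail end at crop (215,310), and the dryer and the petri dish haven't moved. Next I'll go above the corner for the press.

Emit:
{"op": "step_arm", "data": {"rows": [[0, 0, 0, -0.1, -0.004, 0, 0], [0, 0, 0, -0.19, -0.008, 0, 0], [0, 0, 0, -0.28, -0.012, 0, 0], [0, 0, 0, -0.36, -0.016, 0, 0], [0, 0, 0, -0.41, -0.016, 0, 0], [0, 0, 0, -0.424, -0.016, 0.03, 0], [0, 0, 0, -0.424, -0.016, 0.08, 0], [0, 0, 0, -0.424, -0.016, 0.11, 0], [0, 0, 0, -0.424, -0.016, 0.12, 0], [0, 0, 0, -0.424, -0.016, 0.12, 0]]}}

```text
t: 14.85
tcp_pos: [0.5507, -0.2643, 0.213]
ee_rot: [-2.306, -2.128, 0.005]
force: [0.6, -0.3, 0.8]
opening: 0.0
grip_force: 0.0
```

Emit:
{"op": "step_arm", "data": {"rows": [[0, 0, 0, 0, 0, 0.004, 0], [0, 0, 0, 0, 0, 0.008, 0], [0, 0, 0, 0, 0, 0.012, 0]]}}

```text
t: 15.15
tcp_pos: [0.552, -0.2649, 0.21]
ee_rot: [2.307, 2.13, -0.003]
force: [0.2, -0.1, 0.0]
opening: -0.0001
grip_force: 0.0
```

Emit:
{"op": "step_arm", "data": {"rows": [[0, 0, 0, 0, 0, 0.002, 0], [0, 0, 0, 0, 0, 0.004, 0], [0, 0, 0, 0, 0, 0.006, 0], [0, 0, 0, 0, 0, 0.008, 0]]}}

```text
t: 15.55
tcp_pos: [0.5517, -0.2649, 0.2054]
ee_rot: [2.308, 2.13, -0.003]
force: [0.2, 0.2, -0.3]
opening: -0.0001
grip_force: 0.0
```

Emit:
{"op": "step_arm", "data": {"rows": [[0, 0, 0, 0, 0, 0.001, 0], [0, 0, 0, 0, 0, 0.002, 0]]}}

```text
t: 15.75
tcp_pos: [0.5517, -0.2648, 0.205]
ee_rot: [2.308, 2.13, -0.003]
force: [-1.6, 0.4, 6.1]
opening: -0.0004
grip_force: 3.4
```

Emit:
{"op": "step_arm", "data": {"rows": [[0, 0, 0, 0, 0, 0.001, 0], [0, 0, 0, 0, 0, 0.001, 0]]}}

```text
t: 15.95
tcp_pos: [0.5517, -0.2648, 0.205]
ee_rot: [2.307, 2.13, -0.003]
force: [-2.8, 1.7, 6.0]
opening: 0.0004
grip_force: 3.3
```

Emit:
{"op": "step_arm", "data": {"rows": [[0, 0, 0, 0, 0, 0.001, 0], [0, 0, 0, 0, 0, 0.002, 0], [0, 0, 0, 0, 0, 0.002, 0], [0, 0, 0, 0, 0, 0.002, 0]]}}

```text
t: 16.35
tcp_pos: [0.5518, -0.2648, 0.205]
ee_rot: [2.306, 2.129, -0.003]
force: [-3.2, 2.9, 10.5]
opening: -0.0001
grip_force: 5.6
```

The top held at 205 mm under 10.5 N, so it no longer rocks. Now I'll back away.

Emit:
{"op": "step_arm", "data": {"rows": [[0, 0, 0, 0, 0, -0.01, 0], [0, 0, 0, 0, 0, -0.05, 0], [0, 0, 0, 0, 0, -0.12, 0], [0, 0, 0, 0, 0, -0.18, 0], [0, 0, 0, 0.08, 0, -0.2, 0], [0, 0, 0, 0.16, 0, -0.2, 0], [0, 0, 0, 0.24, 0, -0.2, 0], [0, 0, 0, 0.32, 0, -0.2, 0], [0, 0, 0, 0.4, 0, -0.2, 0], [0, 0, 0, 0.5, 0, -0.2, 0], [0, 0, 0, 0.6, 0, -0.2, 0], [0, 0, 0, 0.6, 0, -0.2, 0]]}}

```text
t: 17.55
tcp_pos: [0.5755, 0.0406, 0.3023]
ee_rot: [-2.3, -2.138, -0.0]
force: [0.6, -1.1, 0.8]
opening: 0.0002
grip_force: 0.0
```

```bash
python3 - <<'E'
from h import *
s=viewer.camera("scene"); a=cv2.imread("pics/scene0.png")
g=lambda i,r:cv2.cvtColor(i[r],6).astype(np.float32)
print("dryer",cv2.phaseCorrelate(g(a,np.s_[120:200,170:235]),g(s,np.s_[120:200,170:235])))
for c in blobs(wedge_px(s)):
    r=cv2.minAreaRect(c)
    if 180<r[0][1]<240 and r[0][0]<320: print(r,[np.round(rel(ray("scene",p,.01)),3).tolist() for p in cv2.boxPoints(r)])
print(ctrl.state()["tcp_pos"])
E
```

```text
dryer ((-0.014896286961374017, -0.010085017173800281), 1.0031757874621285)
((245.60003662109375, 207.2000274658203), (29.09295082092285, 10.75174331665039), 18.43494987487793) [[0.044, -0.012], [-0.012, -0.044], [-0.031, 0.078], [0.024, 0.106]]
[0.57562074 0.03765725 0.30216173]
```

The wedge is in place and the dryer hasn't moved.

```bash
python3 -c "
from rig import ctrl
print(ctrl.job_done())"
```

```text
the job is handed in; nothing more can be done
None
```

The job is handed in: the wedge is snug under the short foot (final push about 9.7 N), the corner held still under a 10.5 N press, and the dryer did not shift in the camera view.

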